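Find the case that rattles and hold it out over the bowl

ROBOT

A 6-joint arm with a two-finger parallel gripper is mounted at the origin on the work surface; the furniture and walls round the work are solid. World frame = base frame: x ahead of the robot, y to its left, z up, the work surface at z = 0. Lengths are in mm, angles in rad, forces in N, time in s.
With the tool pointing down it reaches from about 325 to 875 mm from the base axis. Payload 4.4 kg.
Tool frame: the origin (TCP) lies on the centre line of the jaws, within the pads' length; the fingertips stand ahead of it and the grasp point (between the pads) lies 6 mm ahead of it (ctrl.tcp_to_tips is the z of the fingertips in the tool frame, in mm); z points along the fingers, y is the line along which they close (so a half turn about z gives the same grasp; the last joint's range is limited). The gripper opens to 85 mm and grips with 20 to 120 N. Pads are 22 mm wide; open, the fingers measure 114 mm over their backs; the gripper's body (76 mm by 85 mm) begins 54 mm behind the grasp point. The pads swing forward as they close: fully open they stand 13 mm farther back than shut.
Start: joints at [1.139, 0.207, 1.542, -0, 1.393, -0.15], TCP at [159.909, 552.319, 256.282] pointing down, gripper open.
Joint ranges: [-2.73, 2.73], [-0.86, 2.22], [0.23, 2.46], [-1.11, 4.25], [0.08, 2.63], [-2.82, 2.82]. Speed limits (rad/s): [2.79, 2.79, 3.14, 3.14, 3.14, 3.14].

INTERFACE

Orientations are given as a 3x3 rotation matrix whose columns are the frame's x, y, z axes.
In Python, from plant import ctrl, sensors, optics gives the robot as it stands. Calls block until the motion is done:
- ctrl.move_ptp(position, orientation): joint-space move of the TCP to a pose.
- ctrl.move_l(position, rot=None, vel=150, threshold=None): straight line of the TCP; rot=None keeps the orientation; vel is the mean speed in mm/s. With threshold (N) it stops when the force on the tool has changed by that much, and returns True; else False.
- ctrl.set_joints(angles): joint-space move.
- ctrl.gripper_to(opening, force=None): finger opening in mm; force is the grip in N (None keeps the last); returns when the fingers have stopped.
- ctrl.hold(seconds).
- ctrl.solve_ik(position, orientation): joint angles nearest the present ones, or None.
- sensors.read_state(): the state.
- optics.grab_frame(name): name is "side" or "top" or "wrist"; returns (picture, depth): 384x512x3 uint8, red, green, blue; 384x512 float32, mm along the optical axis (not along the pixel's ray), 0 where there is no reading.
- optics.camera_params(name): a dict with "mtx" (3x3 intrinsics, pixels), "R" (3x3) and "t" (3): a world point X has camera coordinates R X + t; the wrist camera has in their place "T_tool_cam" (4x4, takes a point from camera to tool coordinates, whose origin is the TCP and whose axes are the flange's). Camera axes: x right, y down, z forward; pixel columns grow to the right and rows downward; lengths in mm; the calibration is good to about 2 mm. A picture is of the moment at which its call begins: read the wrist's pose just before it. camera_params takes no time and is no camera call.
A pose or a line that the arm cannot do raises ctrl.MotionError and nothing moves.
- ctrl.finish_job(): hands the job in; it is judged then, once.
The state is a dict: "t": time; "q": joint angles; "qvel": joint speeds; "tau": joint torques, N m; "eef_pos": TCP position; "eef_rot": TCP orientation; "force": force on the tool from outside, world axes, zero at the start; "wrist_torque": the same for the moment, N m; "grip_width": finger opening in mm; "grasp_force": force on a finger pad.
Only numpy, scipy, OpenCV 4.12 (cv2) and the standard library are available. Lean on these libraries where they do the work, as an engineer would, in place of code of your own. Each camera call takes 0.05 s, during which the arm holds its last target. There are 200 camera calls.

TASK

One of the three sealed cases has a stray steel ball loose inside; the other two are packed tight and look the same. Lift the cases a little and shake them lengthwise, well back and forth, so that anything loose runs from end to end, to find the one that rattles, setting any quiet one gently back down flat on the table, then hold the rattling case out roughly level above the middle of the bowl, clear of it, ready for me to open. Finish still holding it there, with the other two cases lying flat on the table and the bowl and the other things left where they were.

Things in the scene. Friction and masses are not known exactly. Their poses are not given: they have to be found in the camera images.
- case_left_center (a point): centre (half-way up) of the leftmost (largest y) case of three alike: plain closed metal case, lid fixed shut, 120 mm long (its x axis), 66 mm wide (y), 56 mm high (z up), lying flat; 0.31 to 0.40 kg with contents. The three lie roughly in a row, parallel. Any of them may hold the ball; weight does not tell which
- case_middle_center (a point): centre (half-way up) of the middle case of three alike: plain closed metal case, lid fixed shut, 120 mm long (its x axis), 66 mm wide (y), 56 mm high (z up), lying flat; 0.31 to 0.40 kg with contents. The ball: steel, 33 mm, 150 g, rolls 81 mm along the inside; shaken or tipped (over 8 degrees) lengthwise it runs to an end and knocks; left there it shifts the balance by up to 0.06 N m
- case_right_center (a point): centre (half-way up) of the rightmost (smallest y) case of three alike: plain closed metal case, lid fixed shut, 120 mm long (its x axis), 66 mm wide (y), 56 mm high (z up), lying flat; 0.31 to 0.40 kg with contents. The two quiet cases are filled by a tight packing, also 150 g, which does not shift. Grip at mid-length with a moderate 25 to 50 N; squeezed much harder a case twists in the fingers
- bowl_mouth (a point): centre of the mouth of the only bowl, grey unglazed clay, 110 mm across, 55 mm high, standing on the table; the point is on its axis, 55 mm above its underside
- stamp: bystander: upright round fired-clay stamp, 26 mm across, 56 mm high; origin at its underside
- tile: bystander: flat clay test tile 75x45x8 mm; origin at its underside
- cutter: bystander: round metal cutter ring, 65 mm across, 31 mm high; origin at its underside
There are look-alikes about, which are no part of the job. Leave any yellow look-alike of the part that bears case_right_center alone.

How it is judged:
By the outcome, as a careful person would: the job done as asked, in the order asked, and still so for the second after the job is handed in, while the arm keeps its last pose, push and grip.
It also fails if it takes over 72 s, if anything falls off the work surface, if the arm or the gripper's body presses on something with over 40 N, if the wrist force passes 120 N, or if a joint passes its speed limit or range.

## Working session

There is one attempt and no reset: what is moved stays moved. The work goes in short steps, each a Python script; the robot and the scene stay as the last script left them, time stands still between calls to the robot, and variables do not carry over. Pictures are saved under pics/ and viewed, at most 10 in all, crops included, and the job is handed in when it is done.

```bash
ls; mkdir -p pics
python3 - <<'E'
from plant import ctrl,sensors,optics
import cv2,numpy as np
for n in("top","side"):
    p,d=optics.grab_frame(n); np.savez(f"{n}.npz",p=p,d=d)
    cv2.imwrite(f"pics/{n}1.png",cv2.resize(p[:,:,::-1],(768,576)))
    c=optics.camera_params(n); print(n,c["mtx"].tolist(),c["R"].round(3).tolist(),c["t"].round(1).tolist(),(d>0).mean())
print(sensors.read_state()); print(ctrl.tcp_to_tips)
print(optics.camera_params("wrist"))
E
```

```text
pics
top [[366.16096830612213, 0.0, 256.2268155366238], [0.0, 366.16096830612213, 191.55115841119047], [0.0, 0.0, 1.0]] [[0.022, -1.0, 0.001], [-0.996, -0.022, -0.082], [0.082, 0.001, -0.997]] [-54.6, 454.9, 1356.6] 0.996002197265625
side [[432.9658472195879, 0.0, 264.5202811867247], [0.0, 432.9658472195879, 189.2185654349536], [0.0, 0.0, 1.0]] [[0.866, -0.5, 0.017], [-0.284, -0.52, -0.805], [0.411, 0.693, -0.593]] [-435.6, 154.0, 1211.0] 0.9959767659505209
{'t': 0.1, 'q': array([ 1.13847408e+00,  2.07362075e-01,  1.54281068e+00,  2.90752605e-05,
        1.39350622e+00, -1.50492590e-01]), 'qvel': array([-0.00103264, -0.0021404 , -0.00332766, -0.00165908, -0.00080125,
        0.00135507]), 'tau': array([-3.83800143e-04, -3.84094155e+01, -2.92548162e+01, -3.47815776e-04,
        4.74017579e-03, -9.42428130e-06]), 'eef_pos': array([159.64676524, 551.73646555, 255.22652499]), 'eef_rot': array([[-9.60546607e-01,  2.78117610e-01, -9.00111242e-04],
       [ 2.78118857e-01,  9.60544823e-01, -1.88237201e-03],
       [ 3.41076389e-04, -2.05844396e-03, -9.99997823e-01]]), 'force': array([ 0.63660178,  0.61062332, -0.27929973]), 'wrist_torque': array([ 0.00635236, -0.02293913,  0.04075653]), 'grasp_force': 0.0, 'grip_width': 85.24371930612818}
25.0
{'mtx': array([[342.90267728,   0.        , 251.95820645],
       [  0.        , 342.90267728, 191.49961467],
       [  0.        ,   0.        ,   1.        ]]), 'T_tool_cam': array([[-1.92359264e-04, -9.65838207e-01, -2.59145752e-01,
         6.61428424e+01],
       [ 9.99999692e-01, -3.83038704e-04,  6.85306277e-04,
         5.37378380e-01],
       [-7.61157839e-04, -2.59145540e-01,  9.65837983e-01,
        -1.18297961e+02],
       [ 0.00000000e+00,  0.00000000e+00,  0.00000000e+00,
         1.00000000e+00]])}
```

View pics/top1.png

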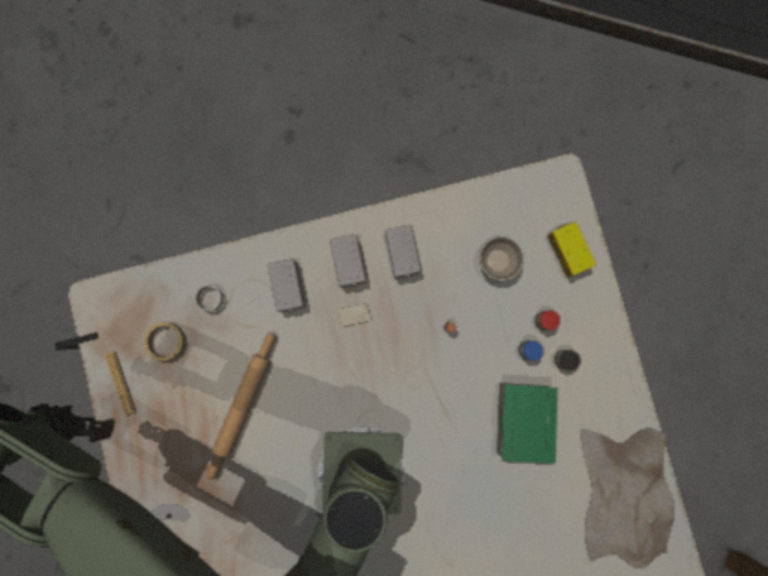

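View pics/side1.png

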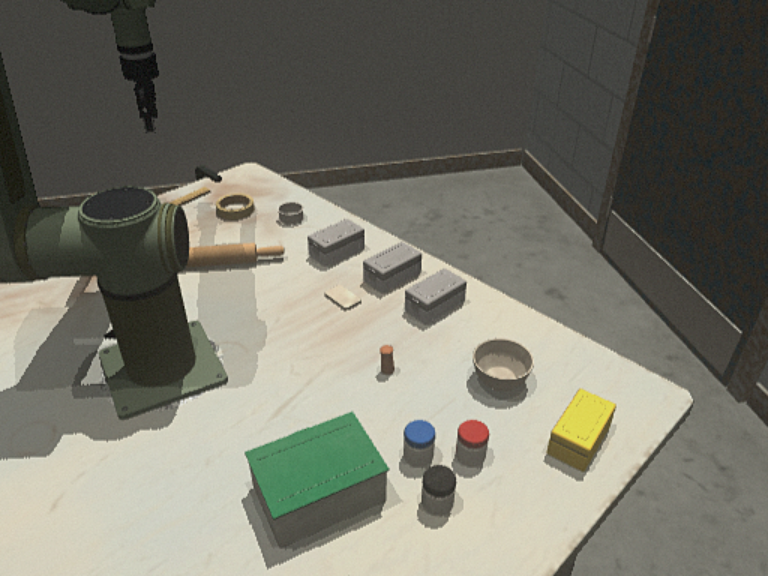

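The top view (768x576 scale) shows three grey cases at (285,285), (348,260) and (403,251), left to right. It also shows the bowl (501,260), stamp (451,328), tile (354,315) and cutter (210,298). The yellow box (573,249) is the look-alike to leave alone, and the brown ring (165,342) isn't a bowl. The side view agrees. Next I'll measure from both views and make a confirming crop.

```bash
cat > h.py <<'E'
import numpy as np,cv2
from plant import ctrl,sensors,optics
def world(n,d):
    c=optics.camera_params(n);v,u=np.mgrid[:384,:512]
    r=np.stack([u,v,np.ones_like(u)],-1)@np.linalg.inv(c["mtx"]).T*d[...,None]
    return (r-c["t"])@c["R"]
def boxes(n,p,d,zlo=12,zhi=75):
    W=world(n,d);m=((W[...,2]>zlo)&(W[...,2]<zhi)&(d>0)&(W[...,0]>250)&(W[...,0]<800)&(abs(W[...,1])<500)).astype(np.uint8)
    k,L,st,ce=cv2.connectedComponentsWithStats(m,connectivity=4);out=[]
    for i in range(1,k):
        if st[i,4]<25: continue
        q=W[L==i];zt=np.percentile(q[:,2],80)
        t=q[q[:,2]>zt-8]; r=cv2.minAreaRect(t[:,:2].astype(np.float32))
        out.append((ce[i].round(0).tolist(),p[L==i].mean(0).round(0).tolist(),round(float(zt),1),np.round(r[0],1).tolist(),np.round(r[1],1).tolist(),round(r[2],1)))
    return out
E
python3 - <<'E'
from h import *
for n in("top","side"):
    z=np.load(n+".npz");print(n)
    for b in boxes(n,z["p"],z["d"]):print(*b)
    W=world(n,z["d"]);m=(z["d"]>0)&(W[...,0]>350)&(W[...,0]<500)&(abs(W[...,1])<150);print("table z",np.median(W[m][:,2]))
p=np.load("top.npz")["p"];cv2.imwrite("pics/crop.png",cv2.resize(p[130:240,120:420,::-1],(800,293),interpolation=cv2.INTER_CUBIC))
E
```

```text
top
[375.0, 163.0] [127.0, 121.0, 26.0] 58.2 [563.3, -478.0] [115.6, 41.9] 0.7
[268.0, 167.0] [125.0, 120.0, 118.0] 58.6 [543.9, -88.4] [123.1, 65.8] 13.3
[232.0, 173.0] [126.0, 121.0, 118.0] 58.8 [517.3, 46.2] [122.8, 65.3] 13.4
[335.0, 171.0] [103.0, 95.0, 85.0] 51.4 [532.7, -330.4] [106.8, 108.6] 63.2
[191.0, 190.0] [122.0, 117.0, 115.0] 58.8 [454.9, 198.0] [121.1, 66.1] 12.9
[133.0, 197.0] [102.0, 99.0, 94.0] 31.9 [424.0, 407.5] [35.0, 62.6] 79.5
[365.0, 213.0] [121.0, 58.0, 52.0] 63.4 [383.2, -446.5] [43.6, 47.4] 0.8
[116.0, 227.0] [108.0, 95.0, 70.0] 26.8 [310.0, 475.6] [48.2, 92.6] 89.7
[300.0, 218.0] [127.0, 90.0, 70.0] 57.4 [360.0, -207.7] [21.8, 18.9] 1.1
[175.0, 236.0] [127.0, 102.0, 75.0] 42.8 [289.1, 249.2] [38.1, 97.7] 68.1
[354.0, 233.0] [61.0, 78.0, 108.0] 63.7 [309.1, -406.3] [46.5, 45.9] 59.9
[376.0, 239.0] [55.0, 53.0, 49.0] 63.0 [288.5, -485.4] [46.5, 27.8] 1.2
table z 1.1811409146364413
side
[157.0, 139.0] [116.0, 103.0, 75.0] 22.8 [305.8, 473.0] [52.6, 93.6] 89.3
[193.0, 140.0] [95.0, 91.0, 82.0] 27.0 [416.6, 391.7] [66.5, 61.1] 72.3
[224.0, 160.0] [119.0, 115.0, 108.0] 54.3 [450.6, 195.7] [126.0, 74.0] 13.1
[174.0, 167.0] [143.0, 118.0, 89.0] 35.7 [287.4, 239.3] [36.0, 85.2] 61.5
[261.0, 177.0] [120.0, 116.0, 110.0] 54.5 [515.4, 44.1] [122.7, 69.1] 12.8
[290.0, 196.0] [125.0, 122.0, 115.0] 54.9 [542.4, -90.9] [124.2, 68.4] 13.9
[335.0, 241.0] [114.0, 107.0, 94.0] 48.8 [529.7, -332.3] [110.3, 108.0] 52.6
[257.0, 238.0] [116.0, 88.0, 70.0] 53.0 [357.2, -209.6] [20.9, 24.5] 15.9
[387.0, 270.0] [222.0, 212.0, 81.0] 56.0 [564.9, -480.2] [102.0, 39.6] 1.1
[279.0, 294.0] [81.0, 95.0, 116.0] 60.4 [306.9, -409.1] [48.6, 47.5] 5.9
[314.0, 294.0] [132.0, 80.0, 72.0] 60.6 [380.3, -449.7] [48.7, 47.4] 56.8
[289.0, 318.0] [71.0, 69.0, 63.0] 61.2 [285.7, -486.7] [50.0, 25.9] 0.7
table z -0.925544131399456
```

View pics/crop.png

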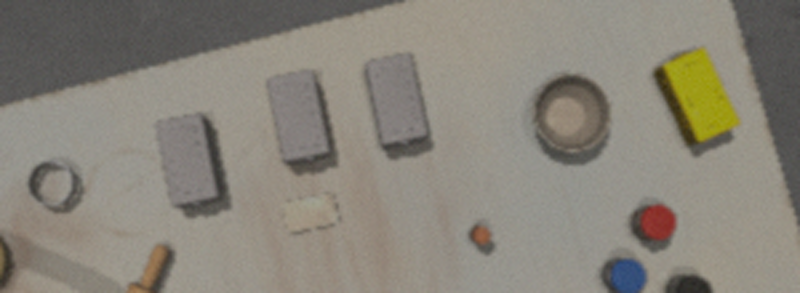

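The crop confirms the grey cases are, left to right, at (189,160), (299,115) and (397,100) in crop pixels. The yellow box at (698,97) is excluded. The two views agree within 3 mm: tops at about 56, size about 120x66, yaw about 13°. I'll start with the left case.

```bash
cat >> h.py <<'E'
C={"L":(452.8,196.8,13.0),"M":(516.4,45.2,13.1),"R":(543.2,-89.7,13.6)}
def rot(yaw):
    c,s=np.cos(np.radians(yaw)),np.sin(np.radians(yaw))
    return np.array([[-c,-s,0],[-s,c,0],[0,0,-1.]])
def ax(k): a=np.radians(C[k][2]); return np.array([np.cos(a),np.sin(a),0])
def avg(k,n=8):
    T=[];F=[]
    for _ in range(n):
        ctrl.hold(.03);s=sensors.read_state();T.append(s["wrist_torque"]);F.append(s["force"])
    y=np.cross([0,0,1],ax(k));return np.mean(T,0)@y,np.mean(F,0)
def pick(k):
    x,y,a=C[k];ctrl.move_ptp([x,y,140],rot(a));print("hover",sensors.read_state()["eef_pos"].round(1))
    if ctrl.move_l([x,y,35],vel=110,threshold=12):print("CONTACT");return
    ctrl.gripper_to(55,force=40);s=sensors.read_state();print("grip",s["grip_width"],s["grasp_force"],s["eef_pos"].round(1))
    ctrl.move_l([x,y,115],vel=100);ctrl.hold(.3);print("lifted",avg(k),sensors.read_state()["grip_width"])
def shake(k,n=3,vel=330,d=55):
    x,y,a=C[k];c=np.array([x,y,115.]);o=[]
    ctrl.move_l(c-d*ax(k),vel=150)
    for i in range(n):
        for s in(1,-1):
            ctrl.move_l(c+s*d*ax(k),vel=vel)
            if i==n-1: ctrl.hold(.25);o.append(avg(k)[0])
            else: o.append(sensors.read_state()["wrist_torque"]@np.cross([0,0,1],ax(k)))
    ctrl.move_l(c,vel=120);ctrl.hold(.2);print("shake",np.round(o,3),"mid",avg(k)[0],"t",sensors.read_state()["t"])
E
python3 - <<'E'
from h import *
pick("L");shake("L");print(sensors.read_state()["grip_width"])
p,d=optics.grab_frame("side");cv2.imwrite("pics/L.png",p[60:300,100:420,::-1])
E
```

```text
hover [452.9 197.4 140.3]
grip 65.7576787671942 46.457012593746185 [453.7 197.1  36. ]
lifted (np.float64(0.017120132880025257), array([ 0.09968338, -0.11435865, -3.31822835])) 65.41358811852368
shake [ 0.013 -0.004 -0.03   0.051 -0.015 -0.008] mid 0.024149235163202436 t 10.3
65.02043947051511
```

```bash
cat >> h.py <<'E'
def tilt(k,deg=13):
    from scipy.spatial.transform import Rotation as Ro
    x,y,a=C[k];yv=np.cross([0,0,1],ax(k));o=[]
    for s in(1,-1):
        R=Ro.from_rotvec(np.radians(s*deg)*yv).as_matrix()@rot(a)
        ctrl.move_ptp([x,y,115],R);ctrl.hold(.4);t=avg(k,12)[0]
        ctrl.move_ptp([x,y,115],rot(a));ctrl.hold(.2);o.append((round(t,3),round(avg(k,12)[0],3)))
    print("tilt(tilted,level)",o,sensors.read_state()["t"])
E
python3 - <<'E'
from h import *
tilt("L")
E
```

```text
tilt(tilted,level) [(np.float64(-0.203), np.float64(0.011)), (np.float64(0.221), np.float64(0.009))] 14.5667
```

View pics/L.png

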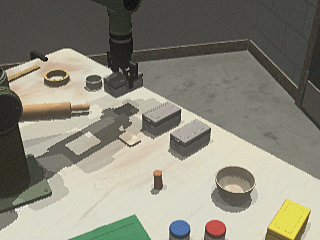

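The picture shows case L held roughly level at about (125,80). Its torque is the same after tilting either way (0.011 and 0.009 N m, where a ball would give a change of about 0.12), so L is quiet. I'll set it down and take the middle one.

```bash
cat >> h.py <<'E'
def put(k):
    x,y,a=C[k];ctrl.move_l([x,y,50],vel=100);hit=ctrl.move_l([x,y,33],vel=18,threshold=3)
    print("down",hit,sensors.read_state()["eef_pos"].round(1));ctrl.gripper_to(85);ctrl.move_l([x,y,140],vel=120)
E
python3 - <<'E'
from h import *
put("L");pick("M");shake("M");tilt("M")
p,d=optics.grab_frame("top");np.savez("t2.npz",p=p,d=d)
for b in boxes("top",p,d)[:7]:print(*b)
E
```

```text
down True [452.6 196.8  36. ]
hover [515.5  45.7 139.1]
grip 65.46856875733326 46.67409673333168 [517.3  45.2  36. ]
lifted (np.float64(0.00878707238018377), array([-0.07817676,  0.22370279, -3.35459393])) 65.65411520511283
shake [ 0.025  0.126  0.046  0.178  0.06  -0.045] mid -0.0005457570144709848 t 26.6167
tilt(tilted,level) [(np.float64(-0.142), np.float64(0.04)), (np.float64(0.2), np.float64(-0.009))] 30.8167
[375.0, 163.0] [139.0, 131.0, 30.0] 57.1 [561.0, -479.6] [119.4, 42.3] 2.1
[268.0, 167.0] [132.0, 127.0, 125.0] 58.6 [545.7, -88.1] [119.9, 65.9] 13.1
[335.0, 171.0] [112.0, 104.0, 93.0] 51.6 [532.0, -330.1] [107.1, 107.0] 67.9
[187.0, 188.0] [139.0, 134.0, 130.0] 59.2 [453.8, 198.8] [119.0, 61.6] 12.5
[133.0, 197.0] [114.0, 111.0, 106.0] 32.2 [424.7, 407.5] [34.0, 62.8] 76.7
[145.0, 200.0] [120.0, 118.0, 114.0] 32.6 [413.8, 369.4] [14.6, 51.3] 71.4
[365.0, 213.0] [132.0, 64.0, 58.0] 62.9 [383.2, -446.6] [43.6, 46.9] 0.8
```

The middle case shows a ball-like shift: +0.06 after the +x stop and -0.045 after the -x stop. I'll repeat the shake once to be sure.

Run:
```python
from h import *
x,y,a=C["M"];c=np.array([x,y,115.])
for s in(-1,1,-1,1):
    ctrl.move_l(c+s*55*ax("M"),vel=330);ctrl.hold(.2);print(s,round(avg("M",15)[0],3))
s=sensors.read_state();print(s["t"],s["grip_width"],s["eef_pos"])
```

```text
-1 0.012
1 0.084
-1 -0.045
1 0.065
35.4333 65.51257423918244 [569.94576517  57.66017795 115.10935781]
```

It's confirmed: M swings by about 0.11 N m with each stroke, so the middle case rattles. Carrying it to the bowl.

Run:
```python
from h import *
x,y,a=C["M"];R=rot(a)
ctrl.move_l([x,y,165],vel=110)
ctrl.move_l([531,-331,165],vel=130);ctrl.move_l([531,-331,142],vel=40);ctrl.hold(.6)
s=sensors.read_state();print(s["t"],s["grip_width"],s["grasp_force"],s["eef_pos"].round(1),s["force"].round(2),avg("M")[0])
for n in("top","side"):
    p,d=optics.grab_frame(n)
    cv2.imwrite(f"pics/{n}_end.png",cv2.resize(p[:,:,::-1],(768,576)))
    for b in boxes(n,p,d):print(*b)
    W=world(n,d);m=(W[...,2]>150)&(W[...,2]<185)&(abs(W[...,0]-531)<90)&(abs(W[...,1]+331)<90);q=W[m]
    u=(q-[531,-331,0])@ax("M")
    print(n,"lid z vs u:",[(e,np.round(np.median(q[abs(u-e)<6][:,2]),1)) for e in(-52,-45,45,52)],np.percentile(u,[1,99]).round(1))
```

```text
40.6333 65.32582576819968 49.90625962615013 [ 531. -331.  142.] [ 0.24 -0.49 -2.97] 0.04200207051308384
[268.0, 167.0] [138.0, 132.0, 129.0] 58.8 [545.6, -87.8] [120.2, 65.7] 13.5
[323.0, 166.0] [80.0, 75.0, 69.0] 54.3 [553.1, -286.2] [8.9, 47.9] 64.1
[191.0, 190.0] [135.0, 130.0, 127.0] 58.8 [453.2, 196.7] [121.1, 66.6] 12.9
[133.0, 197.0] [114.0, 111.0, 105.0] 31.7 [424.1, 407.2] [34.4, 62.5] 79.2
[365.0, 213.0] [83.0, 46.0, 41.0] 63.6 [383.2, -447.0] [43.5, 48.3] 0.7
[117.0, 227.0] [136.0, 119.0, 88.0] 26.9 [310.2, 476.2] [92.6, 47.3] 0.2
[175.0, 236.0] [141.0, 113.0, 84.0] 42.6 [286.5, 251.2] [37.3, 86.1] 69.6
[354.0, 233.0] [49.0, 61.0, 81.0] 63.1 [308.0, -406.4] [45.4, 47.3] 49.2
[376.0, 239.0] [59.0, 57.0, 52.0] 62.8 [286.8, -485.2] [43.3, 28.2] 2.2
top lid z vs u: [(-52, np.float64(161.3)), (-45, np.float64(161.7)), (45, np.float64(161.5)), (52, np.float64(162.0))] [-56.5  62.6]
[157.0, 139.0] [148.0, 132.0, 96.0] 22.5 [306.3, 472.5] [93.8, 50.1] 2.1
[193.0, 140.0] [111.0, 106.0, 96.0] 26.8 [416.8, 391.5] [64.8, 66.3] 3.9
[224.0, 160.0] [140.0, 136.0, 128.0] 54.0 [449.8, 196.0] [120.3, 71.2] 14.0
[174.0, 167.0] [166.0, 139.0, 105.0] 34.9 [288.0, 239.4] [34.9, 86.7] 61.4
[290.0, 196.0] [145.0, 141.0, 133.0] 54.8 [542.0, -90.4] [123.5, 69.9] 12.9
[257.0, 238.0] [116.0, 89.0, 72.0] 52.6 [357.4, -210.5] [20.4, 23.4] 35.4
[336.0, 245.0] [104.0, 97.0, 85.0] 48.9 [525.7, -340.0] [92.2, 109.0] 63.6
[387.0, 270.0] [242.0, 234.0, 93.0] 55.9 [566.0, -479.8] [105.7, 40.6] 0.5
[279.0, 294.0] [81.0, 91.0, 105.0] 60.5 [306.1, -409.0] [47.9, 47.7] 71.9
[314.0, 294.0] [115.0, 79.0, 72.0] 60.5 [379.9, -449.9] [46.8, 48.2] 14.6
[289.0, 318.0] [80.0, 78.0, 70.0] 61.2 [285.2, -486.6] [49.1, 26.1] 0.5
side lid z vs u: [(-52, np.float64(159.3)), (-45, np.float64(160.4)), (45, np.float64(159.4)), (52, np.float64(159.6))] [-61.4  33.5]
```

View pics/side_end.png

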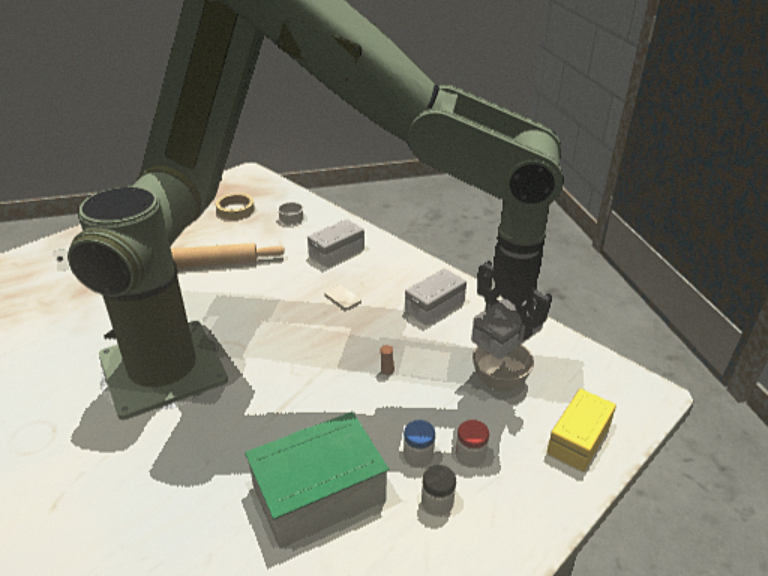

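The case is held level above the bowl at (502,328), with its lid flat to within 1 mm over its length and its underside about 50 mm above the rim. Cases L (336,243) and R (435,295) lie flat in their original places, and nothing else has moved.

```bash
python3 -c "
from plant import ctrl
print(ctrl.finish_job())"
```

```text
the job is handed in; nothing more can be done
None
```

The middle case is the one that rattles; it is held level above the centre of the bowl and the job is handed in, with the left case shaken, quiet and set back flat, and the right case left untouched because the ball was already found.

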